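# Open the curing tank and hook out the specimen tray

## Task

Take the loose lid off the blue curing tank and lay it flat, knob up, in the middle of the black rubber mat without dropping it. Then take the pull hook from its rack, feel with it under the tank's fixed deck for the yellow drawbar eye and pull the specimen tray all the way out to its stop without forcing it; only the hook may touch the tray, not the robot. Hang the hook back in its rack, and do not disturb the mortar cube, the cup or the load cell.

Things in the scene. Friction and masses are not known exactly. Their poses are not given: they have to be found in the camera images.
- tank: Fixed blue open steel tank, 355 (x) by 162 (y) by 100 mm high, walls 6 mm, floor 6 mm; origin at the centre of its underside, z up, +x roughly away from the robot. A fixed deck covers its far part. The near part is an opening, x = -171.5 to +13.5 mm, y = -75 to +75 mm, closed at first by the loose lid.
- deck_edge (a point): Middle of the near edge of the tank's fixed steel deck, on its top face; axes as the tank. Tank frame (13.5, 0, 100) mm. The deck is 6 mm thick and runs from here to the tank's far end; 88 mm of clear height beneath. The tray and its eye start hidden under it.
- tray (a joint): Slide of the specimen tray along the tank's -x, in m: 0 fully in, 0.118 at the outer stop. Starts at 0 to 0.010. About 6 N of friction; it stays where it is left. The tray is a steel box 75 mm (x) by 130 mm, from 12 to 68 mm above the tank's underside, holding two mortar cubes; its upright front face is at tank x = 91.5 mm minus this slide.
- tray_face (a point): Middle of the tray's front face, 60 mm above the tank's underside, axes as the tank. From here a flat yellow strap, 56 mm wide, 6 mm thick, sticks out to -x. It ends in an eye of 6 mm bar, level, at this height, 62 mm wide; clear hole 17 (x) by 50 mm (y), open up and down. Its outer cross bar's centre line is 29 to 62 mm before the face: not measured, differs each time; stiff below 30 N.
- lid_knob (a point): Centre of the lid's black knob, an upright cylinder 36 mm in diameter and 30 mm high, on a 20 mm stem, 29 mm above the lid plate's top and 43 mm above the lid's underside. Axes as the lid: z up, x and y along its sides.
- lid_plate (a point): Centre of the top face of the loose lid: a steel plate 200 (x) by 162 (y) by 4 mm with a plug of 175 by 140 by 10 mm under it, which sits in the tank's opening with 5 mm of play all round. 0.3 to 0.65 kg. Axes as the lid, and as the tank at the start.
- mat: Fixed black rubber mat, 230 (x) by 200 (y) by 6 mm thick, on the bench to one side of the tank; origin at the centre of its underside.
- hook_grip (a point): Centre of the pull hook's wooden cross handle: 30 (x) by 116 (y) by 35 mm (z), to be held across its 30 mm. z is up when it hangs. From its middle a 7 mm round steel rod goes straight down to 145 mm below this point (centre line), then runs 72 mm along +x and turns up as a tip. About 0.2 kg. It starts hanging in the rack.
- hook_tip (a point): Bend of the hook's foot under its upturned tip, on the rod's centre line: 72 mm in +x and 145 mm below the handle's centre; axes as the handle. The 7 mm rod's underside is 3.5 mm lower; the tip rises from here to a round top 26 mm above this point.
- rack_seat (a point): Where the handle's centre is when hung in the rack, axes alike (either way round will do). Fixed rack: two white upright plates 12 mm thick, 70 mm long in x, at y = -42 and +42 mm, tops 140 mm above the bench (150 mm with the lips); the handle's ends rest on them, the rod hangs between. Lips leave the handle 8 mm of play each way in x. It lifts straight up.
- cube: Loose grey mortar cube, 70 mm, 0.75 kg; origin at the centre of its underside. Not to be disturbed.
- cup: Loose white cup, 74 mm wide, 90 mm high; origin at the centre of its underside. Not to be disturbed.
- load_cell: Loose dark steel load cell, 68 mm wide, 80 mm high; origin at the centre of its underside. Not to be disturbed.
Mind the look-alikes: they are no part of the job. Of the things that look like the part that bears rack_seat, take the one that is farthest to the robot's right at the start.

How it is judged:
By the outcome, as a careful person would: the job done as asked, in the order asked, and still so for the second after the job is handed in, with the robot touching nothing.
It also fails if it takes over 72 s, if anything falls off the work surface, if the arm or the gripper's body presses on something with over 40 N, if the wrist force passes 120 N, or if a joint passes its speed limit or range.

## Robot

A 7-joint arm with a two-finger parallel gripper is mounted at the origin on the work surface. World frame = base frame: x ahead of the robot, y to its left, z up, the work surface at z = 0. Lengths are in m, angles in rad, forces in N, time in s.
With the tool pointing down it reaches from about 0.375 to 0.925 m from the base axis. Payload 3.1 kg.
Tool frame: the origin (TCP) lies between the finger pads; the fingertips stand 19 mm ahead of it and the grasp point (between the pads) is the TCP; z points along the fingers, y is the direction in which the jaws open and shut (so a half turn about z gives the same grasp; the last joint's range is limited). The gripper opens to 85 mm and grips with 20 to 120 N. Pads are 22 mm wide; open, the fingers measure 114 mm over their backs; the gripper's body (76 mm by 85 mm) begins 54 mm behind the grasp point. The pads swing forward as they close: fully open they stand 13 mm farther back than shut.
Start: joints at [1.084, 0.383, 0.044, 1.598, -0.018, 1.161, -0.05], TCP at [0.246, -0.601, 0.25] pointing down, gripper open.
Joint ranges: [-2.61, 2.61], [-0.41, 2.15], [-1.48, 1.57], [0, 2.5], [-1.57, 4.71], [0.05, 1.97], [-2.85, 2.85]. Speed limits (rad/s): [2.79, 2.79, 3.14, 3.14, 3.14, 3.14, 3.14].

## Interface

Orientations are given as a unit quaternion [x, y, z, w].
In Python, from bench import move_ptp, movel, move_j, move_gripper, pause, inverse_kinematics, read_camera, camera_params, MotionError, sign_off, look_for, tip_of, read_time_s, read_qpos, read_joint_vel, read_effort, read_eef_pos, read_tcp_rot, read_ft_force, read_ft_torque, read_finger_gap gives the robot as it stands. Calls block until the motion is done:
- move_ptp(position, orientation): joint-space move of the TCP to a pose.
- movel(position, orientation=None, speed=0.15): straight line of the TCP; orientation=None keeps the orientation; speed is the mean speed in m/s.
- move_j(angles): joint-space move.
- move_gripper(opening, effort=None): finger opening in m; effort is the grip in N (None keeps the last); returns when the fingers have stopped.
- pause(seconds).
- inverse_kinematics(position, orientation): joint angles nearest the present ones, or None.
- read_camera(name): name is "side" or "top" or "wrist"; returns the picture (480x640x3 uint8, red, green, blue); there is no depth.
- camera_params(name): a dict with "K" (3x3 intrinsics, pixels), "camera_from_world" (4x4, takes a point from world to camera coordinates). Camera axes: x right, y down, z forward; pixel columns grow to the right and rows downward; lengths in m; the calibration is good to about 2 mm. A picture is of the moment at which its call begins: read the wrist's pose just before it. camera_params takes no time and is no camera call; for the wrist camera it gives the pose at the moment of the call.
A pose or a line that the arm cannot do raises MotionError and nothing moves.
- sign_off(): hands the job in, once; it reports no verdict.
Trained networks look in the newest picture that a camera, given by its name, has taken for a name from the list of things; names that differ only in an ending like _2 or _b are one class to them, and where a whole thing is asked for, a point or a joint stands for the part that bears it (a point fixed in the world has none). Each returns a list of dicts, best first, with "confidence" (0 to 1); they miss things now and then, are a little off and sometimes report something else, mostly with a low value. They report only what shows in the picture. A call takes as long as a camera call. They do not tell look-alikes from the thing itself.
- look_for(camera, name): "at" ([column, row] in pixels, amid what is visible of it).
- tip_of(camera, name): "at" ([column, row] in pixels: a listed point, or the origin of a listed thing).
Readings, each from a call of its own:
- read_time_s(): time.
- read_qpos(): joint angles.
- read_joint_vel(): joint speeds.
- read_effort(): joint torques, N m.
- read_eef_pos(): TCP position.
- read_tcp_rot(): TCP orientation.
- read_ft_force(): force on the tool from outside, world axes, zero at the start.
- read_ft_torque(): the same for the moment, N m.
- read_finger_gap(): finger opening in m.
Only numpy, scipy, OpenCV 4.12 (cv2) and the standard library are available. Lean on these libraries where they do the work, as an engineer would, in place of code of your own. Each camera call takes 0.05 s, during which the arm holds its last target.

## Working session

There is one attempt and no reset: what is moved stays moved. The work goes in short steps, each a Python script; the robot and the scene stay as the last script left them, time stands still between calls to the robot, and variables do not carry over. Pictures are saved under pics/ and viewed, and the job is handed in when it is done.

```bash
ls; mkdir -p pics; python3 - <<'E'
from bench import *
import cv2
print(read_time_s(), read_eef_pos(), read_tcp_rot(), read_finger_gap(), read_ft_force())
for c in ("side","top","wrist"):
    p=camera_params(c); print(c,p["K"],p["camera_from_world"])
    im=read_camera(c); cv2.imwrite(f"pics/{c}0.png",im[:,:,::-1])
    if c=="wrist": continue
    for n in ["tank","deck_edge","lid_knob","lid_plate","mat","hook_grip","hook_tip","rack_seat","cube","cup","load_cell"]:
        try: print(c,n,[(r["at"],round(r["confidence"],2)) for r in tip_of(c,n)])
        except Exception as e: print(n,e)
print(read_time_s())
E
```

```text
pics
0.0 [ 0.24605604 -0.6006774   0.24888626] [ 9.81155262e-01  1.93216635e-01 -3.31053432e-04 -1.25434663e-03] 0.0852810633689839 [-0.08989188  0.51676188  0.56559065]
side [[552.38461869   0.         321.43131222]
 [  0.         552.38461869 232.77499881]
 [  0.           0.           1.        ]] [[-9.63083194e-01 -2.69203872e-01 -1.93155687e-04  5.64168878e-01]
 [-1.88429967e-01  6.74624734e-01 -7.13705553e-01  1.45232433e-01]
 [ 1.92262606e-01 -6.87321427e-01 -7.00445820e-01  1.22763674e+00]
 [ 0.00000000e+00  0.00000000e+00  0.00000000e+00  1.00000000e+00]]
side tank [([313.7, 243.4], 0.63)]
side deck_edge [([306.9, 208.7], 0.86)]
side lid_knob [([343.0, 213.9], 0.96)]
side lid_plate [([341.6, 223.0], 0.72)]
side mat [([391.0, 174.4], 0.85)]
side hook_grip [([360.8, 318.6], 0.57), ([312.0, 245.7], 0.45)]
side hook_tip [([320.1, 357.0], 0.86)]
side rack_seat [([360.8, 317.3], 0.98), ([326.7, 407.6], 0.81)]
side cube []
side cup [([304.5, 176.9], 0.98), ([357.8, 318.5], 0.5)]
side load_cell [([318.7, 153.4], 0.56), ([344.6, 213.7], 0.33)]
top [[472.90584891   0.         325.0543
[... 498 characters left out ...]
([237.0, 268.5], 0.26), ([227.9, 288.2], 0.21)]
top hook_grip [([225.6, 288.7], 0.64)]
top hook_tip [([237.5, 271.8], 0.87)]
top rack_seat [([161.1, 282.2], 0.91), ([228.0, 292.5], 0.64)]
top cube [([260.6, 202.5], 0.96)]
top cup [([428.7, 206.7], 0.64)]
top load_cell [([459.0, 215.8], 0.66)]
wrist [[396.64490634   0.         319.62354834]
 [  0.         396.64490634 249.23487293]
 [  0.           0.           1.        ]] [[ 3.79930815e-01 -9.25014905e-01 -4.15589116e-05 -6.49664849e-01]
 [-8.93969844e-01 -3.67191237e-01  2.56882294e-01 -3.32956384e-02]
 [-2.37635211e-01 -9.75603468e-02 -9.66442696e-01  3.78956244e-01]
 [ 0.00000000e+00  0.00000000e+00  0.00000000e+00  1.00000000e+00]]
1.25
```

View pics/top0.png

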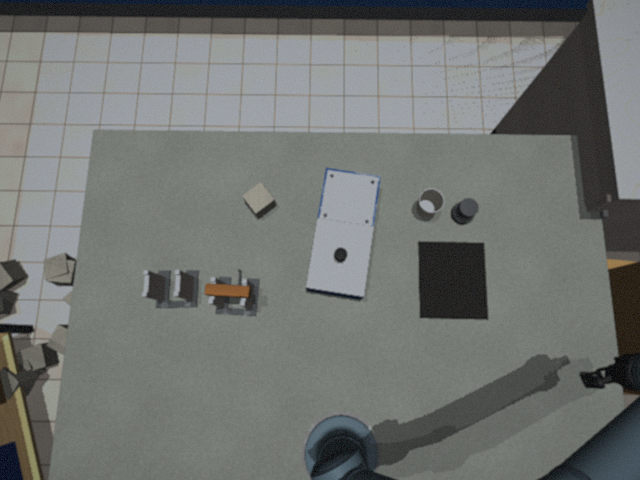

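View pics/side0.png

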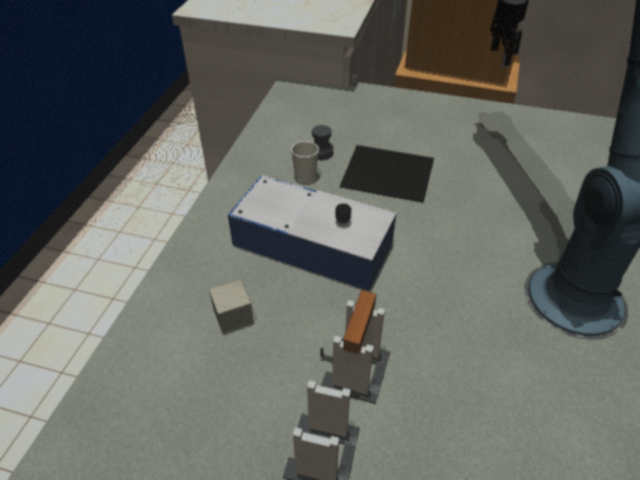

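View pics/wrist0.png

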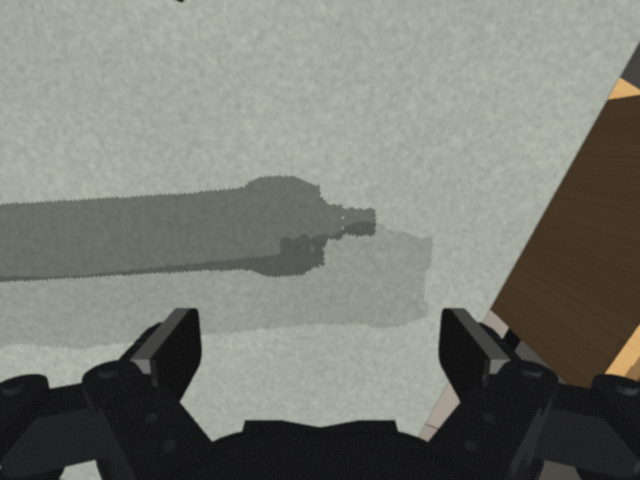

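```bash
cat > h.py <<'E'
from bench import *
import numpy as np, cv2, time
from scipy.spatial.transform import Rotation as R
from scipy.optimize import least_squares
def ray(P,px):
    K=np.array(P["K"]);T=np.array(P["camera_from_world"])
    d=T[:3,:3].T@np.linalg.inv(K)@np.array([px[0],px[1],1.]); o=-T[:3,:3].T@T[:3,3]
    return o,d/np.linalg.norm(d)
def onz(P,px,z):
    o,d=ray(P,px); return o+d*(z-o[2])/d[2]
def tri(obs):
    A=np.zeros((3,3));b=np.zeros(3);rs=[ray(P,p) for P,p in obs]
    for o,d in rs:
        M=np.eye(3)-np.outer(d,d);A+=M;b+=M@o
    x=np.linalg.solve(A,b)
    return x,[round(1e3*np.linalg.norm(np.cross(x-o,d)),1) for o,d in rs]
def proj(P,X):
    K=np.array(P["K"]);T=np.array(P["camera_from_world"])
    c=T[:3,:3]@np.asarray(X,float)+T[:3,3]; u=K@c; return u[:2]/u[2]
def quat(yaw):  # tool down, tool y (jaw) at yaw in world: 
    # R = columns x,y,z ; z=-Z ; y=(cos,sin,0); x=y x z
    y=np.array([np.cos(yaw),np.sin(yaw),0]);z=np.array([0,0,-1.]);x=np.cross(y,z)
    return R.from_matrix(np.c_[x,y,z]).as_quat()
E
python3 - <<'E'
from h import *
np.set_printoptions(precision=4,suppress=True)
S=camera_params("side");T=camera_params("top")
W=camera_params("wrist")
M=np.array(W["camera_from_world"]);o=-M[:3,:3].T@M[:3,3]
r=R.from_quat(read_tcp_rot()); print("cam in tcp",r.inv().apply(o-read_eef_pos()),(r.inv().as_matrix()@M[:3,:3].T))
print("joint",read_qpos(), "toolY",r.as_matrix()[:,1])
for n,a,b in [("deck",[306.9,208.7],[343.9,224.8]),("lidplate",[341.6,223],[339,257.7]),("mat",[391,174.4],[450.7,277]),("grip",[360.8,318.6],[225.6,288.7]),("tip",[320.1,357],[237.5,271.8]),("seat",[360.8,317.3],[228,292.5]),("knob",[343,213.9],[341,255]),("cup",[304.5,176.9],[428.7,206.7])]:
    print(n,*tri([(S,a),(T,b)]))
for p in ([418,242],[484,242],[487,319],[421,319]): print("matcorner",onz(T,p,.006))
for p in ([326,168],[380,176],[306,291],[363,298]): print("tankcorner",onz(T,p,.100))
E
```

```text
cam in tcp [ 0.0657 -0.0004 -0.1245] [[ 0.0008 -0.9664 -0.2569]
 [ 1.      0.0008  0.0002]
 [-0.     -0.2569  0.9664]]
joint [ 1.0842  0.3829  0.0439  1.5979 -0.0179  1.1612 -0.0499] toolY [ 0.3792 -0.9253 -0.0001]
deck [ 0.6197 -0.0012  0.1157] [np.float64(1.0), np.float64(1.0)]
lidplate [0.531  0.0118 0.1039] [np.float64(4.1), np.float64(4.1)]
mat [ 0.4826 -0.3248  0.0004] [np.float64(7.8), np.float64(7.8)]
grip [0.4285 0.3088 0.1697] [np.float64(1.5), np.float64(1.5)]
tip [0.4989 0.3092 0.0163] [np.float64(3.2), np.float64(3.2)]
seat [0.4244 0.3031 0.1654] [np.float64(3.8), np.float64(3.8)]
knob [0.532  0.0069 0.1281] [np.float64(1.7), np.float64(1.7)]
cup [ 0.7122 -0.2715 -0.0191] [np.float64(0.7), np.float64(0.7)]
matcorner [ 0.5946 -0.2296  0.006 ]
matcorner [ 0.5972 -0.429   0.006 ]
matcorner [ 0.3681 -0.4236  0.006 ]
matcorner [ 0.3656 -0.2313  0.006 ]
tankcorner [0.7925 0.0511 0.1   ]
tankcorner [ 0.7699 -0.1064  0.1   ]
tankcorner [0.4335 0.1018 0.1   ]
tankcorner [ 0.4163 -0.0551  0.1   ]
```

```bash
python3 - <<'E'
from h import *
np.set_printoptions(precision=3,suppress=True)
for nm,p,y in [("mat",(.482,-.328,.30),-90),("mat",(.482,-.328,.049),-90),("knob",(.532,.007,.3),-98),("knob",(.532,.007,.13),-98),("mat+",(.482,-.328,.30),90),("knob+",(.532,.007,.3),82),
  ("hook",(.428,.306,.157),0),("hook",(.428,.306,.157),180),("hook",(.428,.306,.36),0),("hook",(.428,.306,.36),180),("tank0",(.46,.02,.36),-8),("tank180",(.46,.02,.36),172),("tankin",(.63,0,.2),172),("tankin",(.63,0,.2),-8)]:
    print(nm,p,y,inverse_kinematics(p,quat(np.radians(y))))
E
```

```text
mat (0.482, -0.328, 0.3) -90 [ 0.593  0.221 -0.077  1.703  0.018  1.218 -1.059]
mat (0.482, -0.328, 0.049) -90 [ 0.57   0.514 -0.052  1.889  0.038  0.739 -1.075]
knob (0.532, 0.007, 0.3) -98 [ 0.382  0.153 -0.516  1.801  0.081  1.207 -1.868]
knob (0.532, 0.007, 0.13) -98 [ 0.294  0.345 -0.442  1.963  0.19   0.873 -1.958]
mat+ (0.482, -0.328, 0.3) 90 [ 0.961  0.259 -0.511  1.685  0.133  1.232  1.991]
knob+ (0.532, 0.007, 0.3) 82 [ 0.561  0.18  -0.719  1.794  0.126  1.214  1.237]
hook (0.428, 0.306, 0.157) 0 [ 0.2    0.483 -1.074  1.939  0.5    1.018 -1.101]
hook (0.428, 0.306, 0.157) 180 [ 0.302  0.592 -1.238  1.936  0.639  1.085  1.935]
hook (0.428, 0.306, 0.36) 0 [ 0.069  0.136 -0.83   1.721  0.103  1.33  -0.781]
hook (0.428, 0.306, 0.36) 180 [ 0.395  0.245 -1.242  1.711  0.237  1.356  2.252]
tank0 (0.46, 0.02, 0.36) -8 [ 0.546 -0.046 -0.648  1.861 -0.028  1.317 -0.234]
tank180 (0.46, 0.02, 0.36) 172 [-1.326 -0.269  1.041  1.924  0.237  1.362  2.651]
tankin (0.63, 0, 0.2) 172 [ 0.798  0.756 -1.246  1.652  0.744  1.29   2.412]
tankin (0.63, 0, 0.2) -8 [ 0.383  0.457 -0.573  1.671  0.272  1.095 -0.409]
```

```bash
python3 - <<'E'
from h import *
import json
np.set_printoptions(precision=4,suppress=True)
def look(n,names):
    P=camera_params("wrist"); im=read_camera("wrist"); cv2.imwrite(f"pics/{n}.png",im[:,:,::-1])
    out={}
    for k in names:
        r=tip_of("wrist",k); out[k]=[(x["at"],round(x["confidence"],2)) for x in r]
        print(n,k,out[k])
    return P,out
move_ptp((.47,-.328,.34),quat(-np.pi/2))
P,o=look("mat1",["mat"])
if o["mat"]: print(onz(P,o["mat"][0][0],0.0))
np.save("Pmat.npy",P,allow_pickle=True)
q=quat(np.radians(-98))
move_ptp((.532,.007,.33),q)
P1,o1=look("knob1",["lid_knob","lid_plate","deck_edge"])
movel((.500,.03,.30),q,speed=.2)
P2,o2=look("knob2",["lid_knob","lid_plate","deck_edge"])
np.save("Pk.npy",[P1,P2],allow_pickle=True)
for k in o1:
    if o1[k] and o2[k]: print(k,tri([(P1,o1[k][0][0]),(P2,o2[k][0][0])]))
print(read_time_s(),read_ft_force())
E
```

```text
mat1 mat []
knob1 lid_knob [([312.7, 227.8], 0.82)]
knob1 lid_plate [([313.2, 217.3], 0.97)]
knob1 deck_edge [([315.2, 114.9], 0.71)]
knob2 lid_knob [([340.6, 189.0], 0.88), ([66.8, 241.7], 0.25)]
knob2 lid_plate []
knob2 deck_edge []
lid_knob (array([0.5313, 0.0109, 0.1339]), [np.float64(0.4), np.float64(0.4)])
4.8 [-0.3532 -0.2206 -0.7259]
```

View pics/mat1.png

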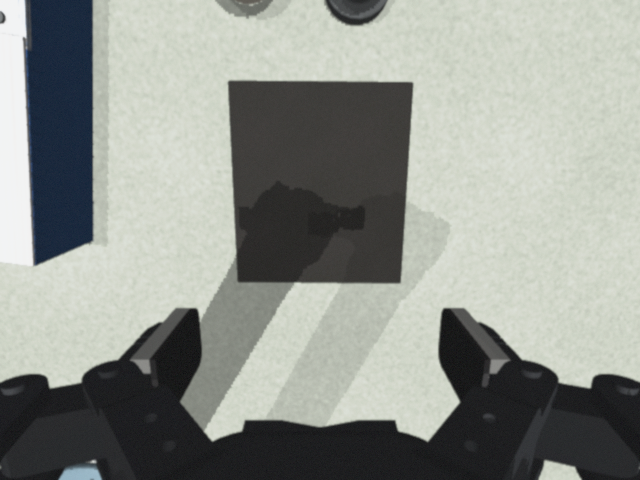

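View pics/knob1.png

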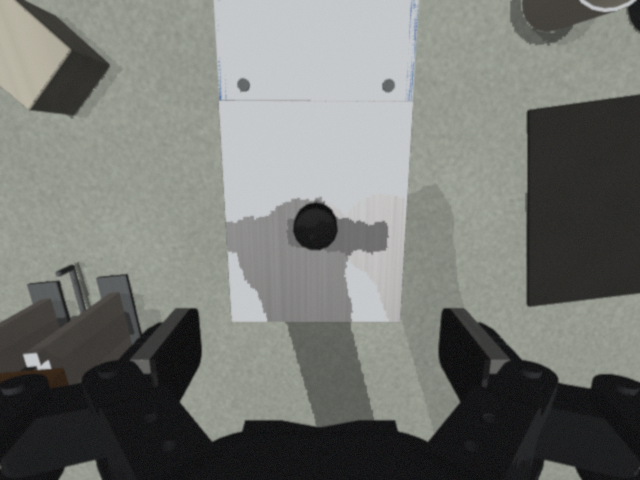

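View pics/knob2.png

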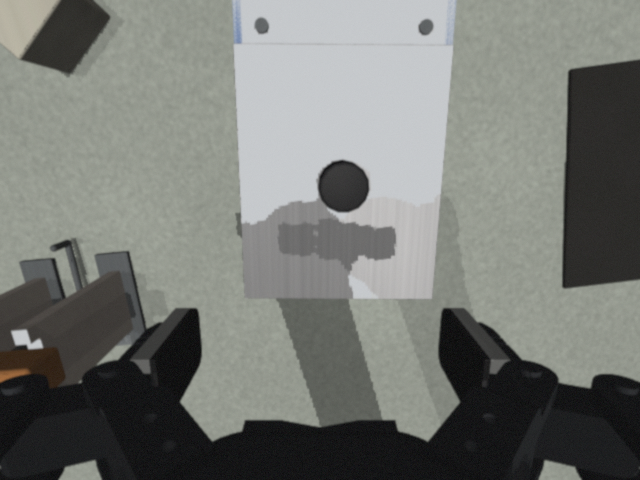

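```bash
python3 - <<'E'
from h import *
np.set_printoptions(precision=4,suppress=True)
P=np.load("Pmat.npy",allow_pickle=True).item(); P1,P2=np.load("Pk.npy",allow_pickle=True)
c=np.array([onz(P,p,.006) for p in ([229,81],[413,82],[401,282],[238,281])]); print("mat",c,c.mean(0))
e=(c[0]+c[1]-c[2]-c[3]);print(np.linalg.norm(e)/2,np.degrees(np.arctan2(e[1],e[0])))
for Pk,ps in ((P1,([220,101],[412,102],[400,321],[233,321])),(P2,([235,43.5],[453,45],[433,298],[246,297]))):
    c=np.array([onz(Pk,p,.104) for p in ps]); print("lid",c,c.mean(0))
    e=(c[0]+c[1]-c[2]-c[3]);print(np.linalg.norm(e)/2,np.degrees(np.arctan2(e[1],e[0])))
print(tri([(P1,[315,226.5]),(P2,[343.5,186.5])]), onz(P1,[315,226.5],.148),onz(P2,[343.5,186.5],.148))
E
```

```text
mat [[ 0.5994 -0.2319  0.006 ]
 [ 0.5982 -0.4295  0.006 ]
 [ 0.3707 -0.4283  0.006 ]
 [ 0.3723 -0.2291  0.006 ]] [ 0.4852 -0.3297  0.006 ]
0.22727992143112388 -0.4884314144885825
lid [[ 0.6428  0.0732  0.104 ]
 [ 0.6195 -0.0848  0.104 ]
 [ 0.4233 -0.0571  0.104 ]
 [ 0.446   0.1017  0.104 ]] [0.5329 0.0083 0.104 ]
0.19846292177185437 -8.127419623984078
lid [[ 0.6436  0.073   0.104 ]
 [ 0.6206 -0.0854  0.104 ]
 [ 0.4236 -0.0579  0.104 ]
 [ 0.4468  0.1019  0.104 ]] [0.5336 0.0079 0.104 ]
0.19893126376703976 -8.141093676314767
(array([0.5333, 0.0087, 0.1394]), [np.float64(0.3), np.float64(0.3)]) [0.5353 0.0086 0.148 ] [0.5341 0.0089 0.148 ]
```

```bash
python3 - <<'E'
from h import *
np.set_printoptions(precision=4,suppress=True)
q=quat(np.radians(-98.1))
x,y=.5337,.0084
movel((x,y,.22),q,speed=.25)
movel((x,y,.133),q,speed=.12)
print(read_ft_force())
move_gripper(.03,80)
print("gap",read_finger_gap(),read_eef_pos(),read_ft_force())
z=read_ft_force()[2]
movel((x,y,.155),q,speed=.06)
print(read_ft_force(),read_ft_torque(),read_finger_gap())
movel((x,y,.26),q,speed=.2)
print(read_ft_force(),read_ft_torque(),read_finger_gap(),read_time_s())
cv2.imwrite("pics/lift_side.png",read_camera("side")[:,:,::-1])
cv2.imwrite("pics/lift_wrist.png",read_camera("wrist")[:,:,::-1])
E
```

```text
[-0.1501  0.506   0.2386]
gap 0.034342213859432334 [0.5343 0.0082 0.1338] [-1.4912  0.0861  3.6297]
[-0.7353  1.1599 -5.6178] [ 0.0186  0.0096 -0.0326] 0.03448051418801459
[-0.1325  0.3829 -4.7512] [0.0558 0.0277 0.0201] 0.0341804427990294 7.9
```

View pics/lift_side.png

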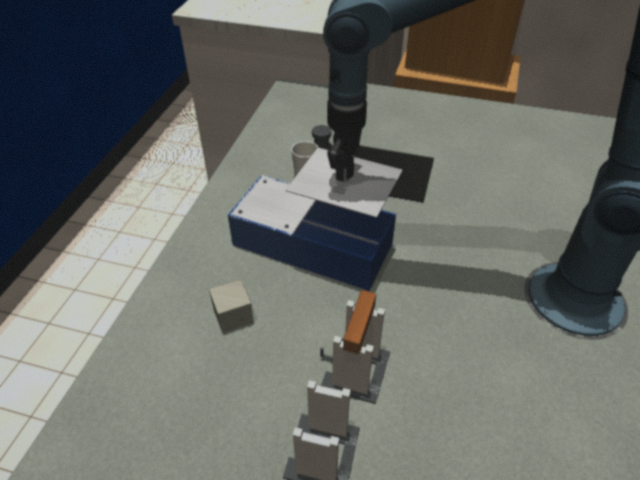

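View pics/lift_wrist.png

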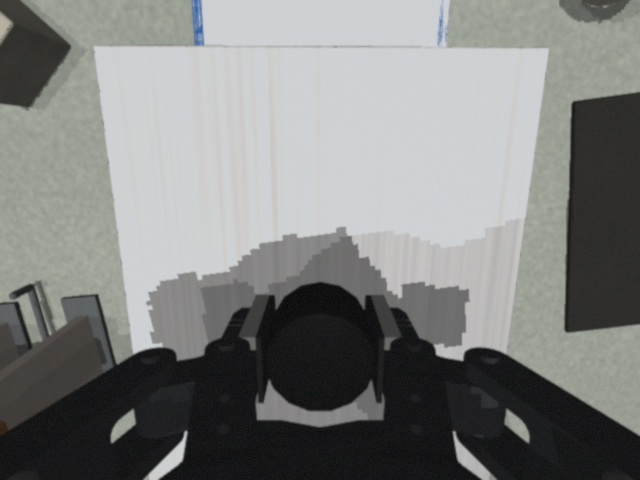

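```bash
python3 - <<'E'
from h import *
np.set_printoptions(precision=4,suppress=True)
q=quat(np.radians(-90.3)); x,y=.4852,-.3295
movel((x,y,.26),q,speed=.2)
movel((x,y,.10),q,speed=.15)
movel((x,y,.058),q,speed=.08)
pause(.15);f0=np.array(read_ft_force());print(f0,read_eef_pos(),read_ft_torque())
z=.058
while z>.0455:
    z-=.001; movel((x,y,z),q,speed=.03)
    f=np.array(read_ft_force())
    if f[2]-f0[2]>3: break
print(z,f,read_eef_pos(),read_ft_torque())
pause(.1);print(read_ft_force(),read_time_s())
cv2.imwrite("pics/place_side.png",read_camera("side")[:,:,::-1])
cv2.imwrite("pics/place_wrist.png",read_camera("wrist")[:,:,::-1])
E
```

```text
[-0.3576  0.4785 -4.4755] [ 0.4859 -0.3299  0.0587] [-0.035   0.0207 -0.0386]
0.048999999999999995 [-2.4706  1.674   2.9085] [ 0.4853 -0.3295  0.0498] [0.3248 0.5144 0.0304]
[-3.7694  2.2983  4.664 ] 14.25
```

View pics/place_side.png

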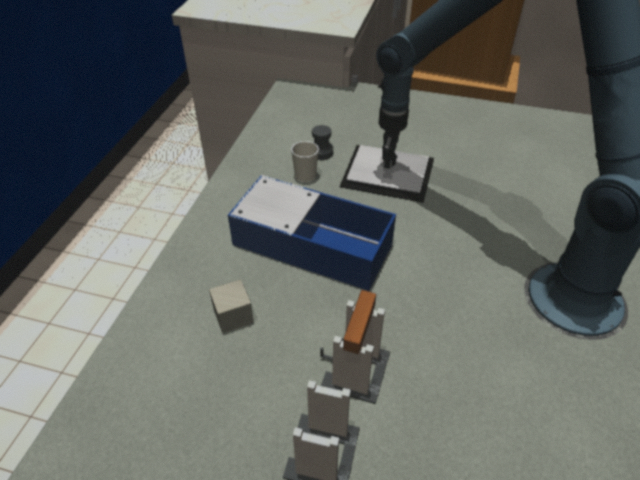

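View pics/place_wrist.png

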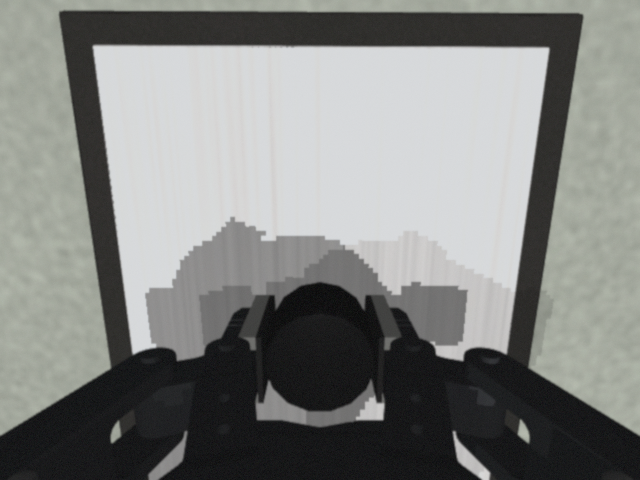

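```bash
python3 - <<'E'
from h import *
np.set_printoptions(precision=4,suppress=True)
move_gripper(.085)
q=quat(np.radians(-90.3)); x,y=.4852,-.3295
print(read_ft_force())
movel((x,y,.09),q,speed=.1)
movel((x,y,.36),q,speed=.3)
P0=camera_params("wrist");cv2.imwrite("pics/matdone.png",read_camera("wrist")[:,:,::-1])
q=quat(0)
move_ptp((.43,.30,.40),q)
P=[]
for i,p in enumerate([(.43,.30,.40),(.41,.25,.33)]):
    if i: movel(p,q,speed=.2)
    P.append(camera_params("wrist"));cv2.imwrite(f"pics/hook{i}.png",read_camera("wrist")[:,:,::-1])
    for k in ("hook_grip","hook_tip","rack_seat"): print(i,k,[(r["at"],round(r["confidence"],2)) for r in tip_of("wrist",k)])
np.save("Ph.npy",[P0]+P,allow_pickle=True)
print(read_time_s(),read_ft_force())
E
```

```text
[-0.8727  0.3518 -0.3227]
0 hook_grip [([317.9, 211.0], 0.66)]
0 hook_tip [([376.4, 192.3], 0.66)]
0 rack_seat []
1 hook_grip [([346.9, 160.3], 0.59)]
1 hook_tip [([400.0, 158.2], 0.56)]
1 rack_seat []
19.8083 [-0.0921  0.281   1.3268]
```

View pics/matdone.png

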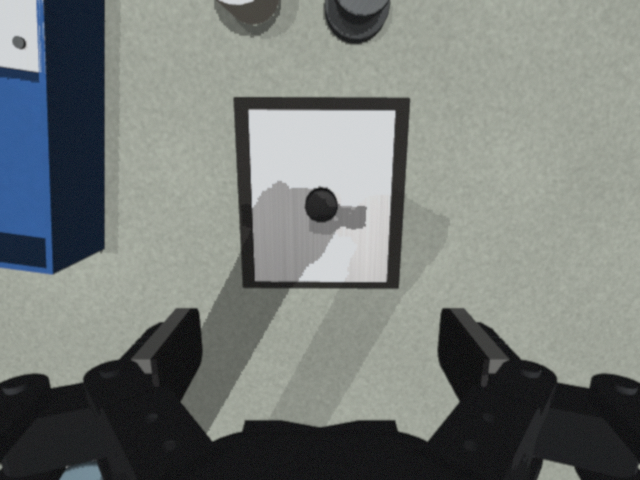

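View pics/hook0.png

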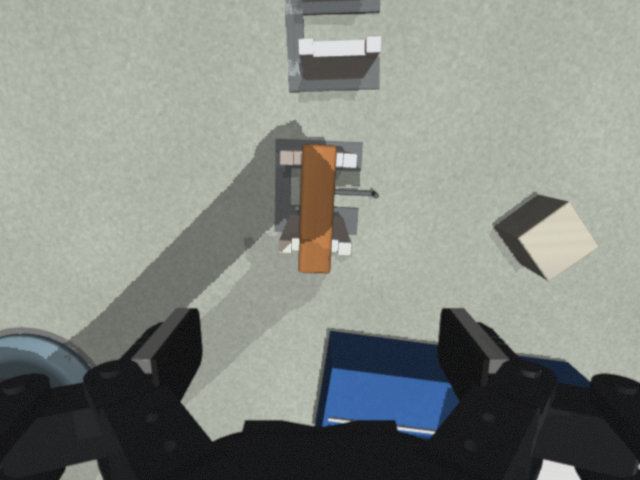

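View pics/hook1.png

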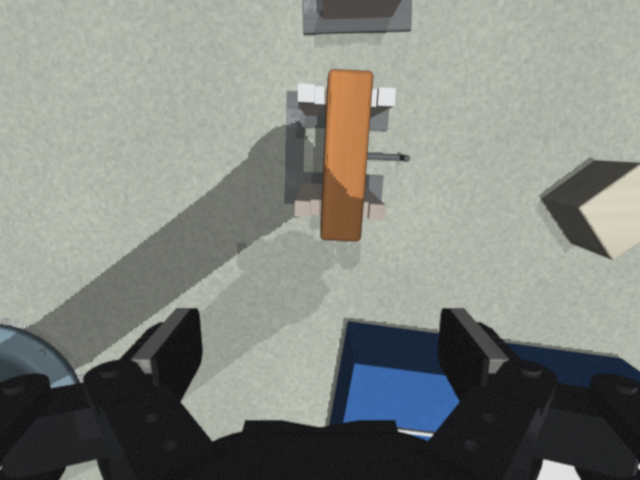

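```bash
python3 - <<'E'
from h import *
np.set_printoptions(precision=4,suppress=True)
P0,A,B=np.load("Ph.npy",allow_pickle=True)
for P,ps in ((A,([302,145],[335,145],[329,272],[299,272])),(B,([330,69],[373,71],[359,241],[321,239]))):
    c=np.array([onz(P,p,.175) for p in ps]);e=c[0]+c[1]-c[2]-c[3]
    print(c,c.mean(0),np.linalg.norm(e)/2,np.degrees(np.arctan2(e[1],e[0]))-90)
print("grip",tri([(A,[316.3,208]),(B,[346,155])]),"tip",tri([(A,[376,193]),(B,[405,157.5])]),tri([(A,[376.4,192.3]),(B,[400,158.2])]))
print("netgrip",tri([(A,[317.9,211]),(B,[346.9,160.3])]))
# rack lips, z .15
f=[onz(B,p,.15) for p in ([298,92],[396,97],[385,213],[295,209])]
f=np.array(f);print(f,f.mean(0));e=f[0]+f[1]-f[2]-f[3];print(np.degrees(np.arctan2(e[1],e[0]))-90)
f=[onz(A,p,.15) for p in ([280,158],[357,160],[351,248],[281,246])]
f=np.array(f);print(f,f.mean(0));e=f[0]+f[1]-f[2]-f[3];print(np.degrees(np.arctan2(e[1],e[0]))-90)
# lid check
c=np.array([onz(P0,p,.020) for p in ([249,110],[396,110],[386,283],[254,283])]);print("lid",c.mean(0))
c=np.array([onz(P0,p,.006) for p in ([235,98],[409,98],[399,288],[244,288])]);print("mat",c.mean(0))
E
```

```text
[[0.4171 0.3628 0.175 ]
 [0.4452 0.3628 0.175 ]
 [0.4405 0.2491 0.175 ]
 [0.4128 0.2492 0.175 ]] [0.4289 0.306  0.175 ] 0.11372502576557161 -2.285874916761884
[[0.4182 0.3635 0.175 ]
 [0.4463 0.3624 0.175 ]
 [0.4401 0.248  0.175 ]
 [0.4125 0.2495 0.175 ]] [0.4293 0.3059 0.175 ] 0.11432685048417864 -2.9742451457649253
grip (array([0.4293, 0.3091, 0.1774]), [np.float64(0.2), np.float64(0.2)]) tip (array([0.5047, 0.3022, 0.0122]), [np.float64(0.1), np.float64(0.1)]) (array([ 0.51  ,  0.2988, -0.0328]), [np.float64(1.8), np.float64(1.8)])
netgrip (array([0.4305, 0.3052, 0.1699]), [np.float64(0.1), np.float64(0.1)])
[[0.3959 0.3524 0.15  ]
 [0.4667 0.3491 0.15  ]
 [0.4624 0.2644 0.15  ]
 [0.3924 0.2675 0.15  ]] [0.4294 0.3083 0.15  ]
-2.624107291164748
[[0.3957 0.3512 0.15  ]
 [0.4665 0.3493 0.15  ]
 [0.4625 0.2655 0.15  ]
 [0.3943 0.2676 0.15  ]] [0.4298 0.3084 0.15  ]
-1.85519515463632
lid [ 0.4834 -0.3292  0.02  ]
mat [ 0.4843 -0.3298  0.006 ]
```

```bash
python3 - <<'E'
from h import *
np.set_printoptions(precision=4,suppress=True)
P0,A,B=np.load("Ph.npy",allow_pickle=True)
T=camera_params("top");S=camera_params("side")
c=np.array([.6117,-.0029]);yaw=np.radians(-8.1);Rm=np.array([[np.cos(yaw),-np.sin(yaw)],[np.sin(yaw),np.cos(yaw)]])
def t2w(x,y): return c+Rm@[x/1e3,y/1e3]
ims={"side":(S,"pics/place_side.png"),"hook0":(A,"pics/hook0.png"),"hook1":(B,"pics/hook1.png"),"top":(T,"pics/top0.png")}
for n,(P,f) in ims.items():
    im=cv2.imread(f)
    im=cv2.resize(im,None,fx=2,fy=2,interpolation=cv2.INTER_CUBIC)
    for poly,z in (([(-177.5,81),(177.5,81),(177.5,-81),(-177.5,-81)],.1),([(-171.5,75),(13.5,75),(13.5,-75),(-171.5,-75)],.1)):
        p=np.array([proj(P,[*t2w(*q),z]) for q in poly]); cv2.polylines(im,[np.int32(p*2*8+8)],True,(0,0,255),1,cv2.LINE_AA,3)
        print(n,p.round(1).tolist())
    p=proj(P,[*c,.1])*2; x0=int(np.clip(p[0]-250,0,780)); y0=int(np.clip(p[1]-200,0,560))
    cv2.imwrite(f"pics/ov_{n}.png",im[y0:y0+400,x0:x0+500])
print(onz(T,[343.9,224.8],.1), t2w(13.5,0))
E
cd pics; python3 -c "
import cv2,numpy as np
a=[cv2.imread(f'ov_{n}.png') for n in ('side','hook0','top')]
for n,i in zip('sht',a): print(i.shape)
cv2.imwrite('ovA.png',a[0]);cv2.imwrite('ovB.png',a[2])"
```

```text
side [[371.2, 260.4], [226.4, 214.8], [259.8, 174.7], [395.2, 213.2]]
side [[369.5, 257.6], [291.5, 233.2], [318.8, 193.2], [391.9, 214.1]]
hook0 [[332.8, 368.5], [617.0, 403.8], [577.2, 507.5], [314.6, 477.6]]
hook0 [[337.0, 373.5], [486.4, 392.0], [458.5, 490.2], [319.8, 474.4]]
hook1 [[355.1, 364.4], [692.3, 407.2], [638.5, 528.6], [331.1, 493.6]]
hook1 [[360.0, 370.4], [537.7, 392.9], [500.2, 508.5], [337.3, 489.8]]
top [[305.9, 286.0], [325.6, 165.9], [380.6, 174.0], [364.1, 295.0]]
top [[308.4, 284.1], [318.9, 220.0], [371.1, 227.8], [362.2, 292.5]]
[ 0.6224 -0.0019  0.1   ] [ 0.6251 -0.0048]
(400, 500, 3)
(400, 500, 3)
(400, 500, 3)
```

View pics/ovA.png

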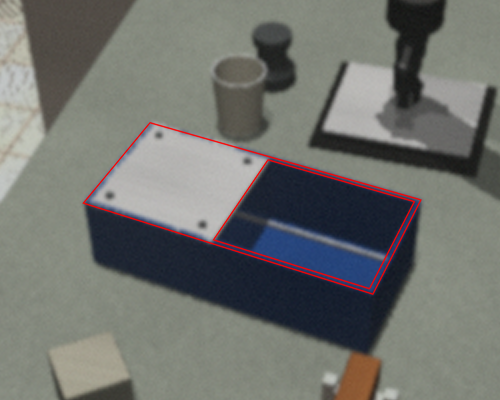

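View pics/ovB.png

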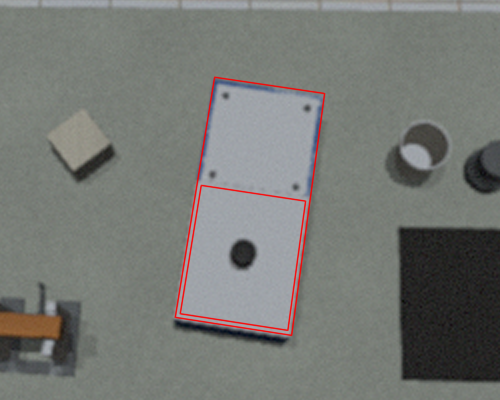

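```bash
python3 - <<'E'
from h import *
np.set_printoptions(precision=4,suppress=True)
yaw=np.radians(-2.6);q=quat(yaw); x,y=.4292,.3065
movel((x,y,.26),q,speed=.2)
pause(.1);f0=np.array(read_ft_force())
movel((x,y,.160),q,speed=.1)
print(f0,read_ft_force(),read_eef_pos())
move_gripper(.025,110)
print(read_finger_gap(),read_ft_force(),read_eef_pos())
movel((x,y,.20),q,speed=.08)
print(read_ft_force(),read_finger_gap())
movel((x,y,.37),q,speed=.25)
pause(.1)
P=camera_params("side")
im=read_camera("side");cv2.imwrite("pics/hk_side.png",im[:,:,::-1])
a=[(r["at"],r["confidence"]) for r in tip_of("side","hook_tip")]; print(a)
im=read_camera("top");cv2.imwrite("pics/hk_top.png",im[:,:,::-1])
b=[(r["at"],r["confidence"]) for r in tip_of("top","hook_tip")]; print(b)
e=np.array(read_eef_pos()); d=R.from_euler("z",yaw).apply([.072,0,-.147])
print("expected tip",e+d,proj(P,e+d),proj(camera_params("top"),e+d))
if a and b: print(tri([(P,a[0][0]),(camera_params("top"),b[0][0])]))
print(e,read_ft_force(),read_ft_torque(),read_time_s())
E
```

```text
[0.2643 0.2654 0.0427] [-0.7267 -0.2427  0.2579] [0.4297 0.307  0.1608]
0.028803724478643294 [-0.3506 -0.6905  2.4192] [0.4296 0.3069 0.1605]
[ 0.234  -0.1569 -2.1248] 0.028755447915512142
[([323.2, 288.0], 0.95), ([361.0, 321.2], 0.72)]
[([225.7, 258.8], 0.55)]
expected tip [0.5007 0.3028 0.2216] [321.6874 288.5477] [225.4534 258.6819]
(array([0.4992, 0.3018, 0.2228]), [np.float64(1.0), np.float64(1.0)])
[0.4287 0.306  0.3686] [ 0.1525  0.0674 -2.1514] [ 0.0517 -0.0007 -0.0462] 24.0
```

View pics/hk_side.png

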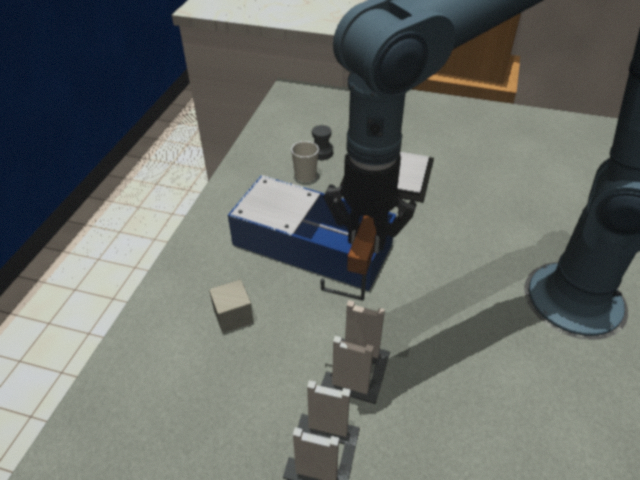

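```bash
cat >> h.py <<'E'
TC=np.array([.6105,-.0025]);TY=np.radians(-8.1)
ux=np.array([np.cos(TY),np.sin(TY)]);uy=np.array([-np.sin(TY),np.cos(TY)])
TQ=quat(TY); DZ=.148
def pos(tipx,bz,ty=0.):  # tip x (tank mm), bend z (mm)
    p=TC+ux*(tipx-72)/1e3+uy*ty/1e3
    return (p[0],p[1],bz/1e3+DZ)
def cur():
    e=np.array(read_eef_pos());d=e[:2]-TC
    return np.array([d@ux*1e3+72,d@uy*1e3,(e[2]-DZ)*1e3])
def ftank():
    f=np.array(read_ft_force()); return np.array([f[:2]@ux,f[:2]@uy,f[2]])
E
python3 - <<'E'
from h import *
np.set_printoptions(precision=2,suppress=True)
x,y,_=pos(-45,0)
move_ptp((x,y,.40),TQ)
print(cur(),ftank())
movel(pos(-45,120),TQ,speed=.25)
movel(pos(-45,48),TQ,speed=.12)
print(cur(),ftank())
movel(pos(2,48),TQ,speed=.1)
pause(.1);f0=ftank();print(cur(),f0)
t=2.;hit=False
while t<70:
    t+=2; movel(pos(t,48),TQ,speed=.04)
    f=ftank()
    if abs(f[0]-f0[0])>3: 
        pause(.05); f=ftank()
        if abs(f[0]-f0[0])>3: hit=True;break
print(hit,t,cur(),f,f-f0,read_ft_torque(),read_time_s())
cv2.imwrite("pics/feel_side.png",read_camera("side")[:,:,::-1])
E
```

```text
[-45.47   2.23 252.02] [-0.26  0.03 -1.71]
[-44.07   0.28  48.97] [ 0.99 -0.26 -0.4 ]
[ 1.16  0.13 47.88] [ 1.14 -0.06 -1.94]
True 34.0 [32.98  0.05 47.65] [-3.48  0.1  -0.54] [-4.62  0.17  1.4 ] [ 0.11  0.88 -0.01] 31.3417
```

View pics/feel_side.png

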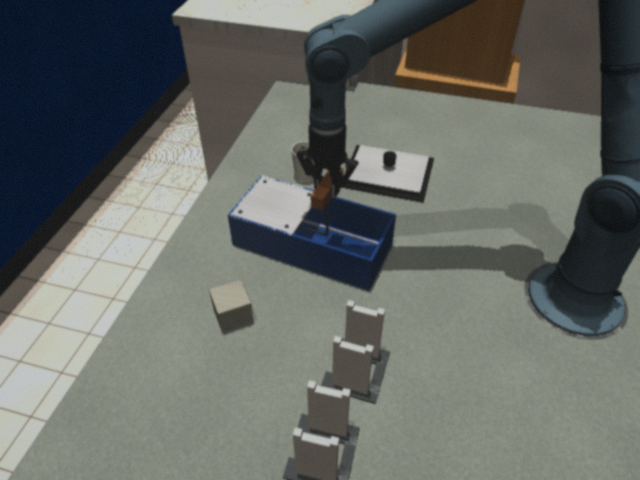

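```bash
python3 - <<'E'
from h import *
np.set_printoptions(precision=2,suppress=True)
movel(pos(24,48),TQ,speed=.06)
pause(.05);f0=ftank();print("back",cur(),f0)
movel(pos(24,20),TQ,speed=.08)
print("low",cur(),ftank())
ok=True
for t in (31,38,45,52):
    movel(pos(t,20),TQ,speed=.08); f=ftank()
    if abs(f[0]-f0[0])>3.5: ok=False;print("bump",t,f);break
print(cur(),ftank())
if ok:
    for z in (26,30,33,36,39,42,45,48):
        movel(pos(52,z),TQ,speed=.05); f=ftank()
        if f[2]-f0[2]<-3.5 or abs(f[0]-f0[0])>4: ok=False;print("hit",z,f);break
pause(.05);print(ok,cur(),ftank()-f0,read_time_s())
E
```

```text
back [24.58 -0.1  48.4 ] [-0.02 -0.44 -1.91]
low [23.46 -0.03 19.  ] [ 0.34 -0.02 -1.53]
[52.35 -0.07 20.04] [-0.32  0.04 -2.38]
True [52.08  0.02 48.15] [-0.29  0.91 -0.72] 35.325
```

```bash
python3 - <<'E'
from h import *
np.set_printoptions(precision=2,suppress=True)
f0=ftank();t=52.;log=[]
movel(pos(47,48),TQ,speed=.05);t=47
end=False
while t>-80:
    st=10 if t>-50 else 1.5
    t-=st; movel(pos(t,48),TQ,speed=.06 if st>2 else .03); f=ftank()-f0
    log.append((t,round(cur()[0],1),f.round(1).tolist()))
    if abs(f[0])>13: end=True;break
    if abs(f[2])>12: print("z force");break
for l in log: print(l)
print(end,cur(),ftank()-f0,read_ft_torque(),read_time_s())
cv2.imwrite("pics/pull_side.png",read_camera("side")[:,:,::-1])
cv2.imwrite("pics/pull_wrist.png",read_camera("wrist")[:,:,::-1])
E
```

```text
(37, np.float64(39.0), [5.0, -0.5, -0.6])
(27, np.float64(29.0), [5.1, -0.4, 2.6])
(17, np.float64(18.3), [4.8, -1.7, 1.3])
(7, np.float64(7.7), [4.8, -1.4, 2.6])
(-3, np.float64(-2.9), [5.3, -0.5, 2.4])
(-13, np.float64(-13.2), [5.4, -0.4, 1.8])
(-23, np.float64(-23.2), [4.3, 0.4, 2.5])
(-33, np.float64(-33.1), [4.1, 0.7, 2.2])
(-43, np.float64(-43.0), [4.4, 0.8, 1.5])
(-53, np.float64(-53.0), [4.5, -0.3, 1.4])
(-54.5, np.float64(-54.0), [5.7, -0.2, -0.2])
(-56.0, np.float64(-55.4), [5.6, 0.1, 0.3])
(-57.5, np.float64(-56.9), [5.4, -0.3, 0.3])
(-59.0, np.float64(-58.4), [6.1, -0.2, 0.2])
(-60.5, np.float64(-59.9), [5.7, -0.3, 0.2])
(-62.0, np.float64(-61.4), [6.0, 0.2, -0.3])
(-63.5, np.float64(-62.9), [5.6, 0.4, 0.1])
(-65.0, np.float64(-64.4), [6.7, -1.4, -0.5])
(-66.5, np.float64(-65.9), [5.9, 0.9, 0.4])
(-68.0, np.float64(-67.4), [5.8, -0.4, 0.2])
(-69.5, np.float64(-69.0), [6.1, -0.1, -0.2])
(-71.0, np.float64(-70.3), [7.0, -0.4, 0.6])
(-72.5, np.float64(-70.8), [7.7, 0.3, -2.0])
(-74.0, np.float64(-71.3), [8.9, -0.8, -1.9])
(-75.5, np.float64(-71.8), [11.2, -0.9, -2.6])
(-77.0, np.float64(-72.3), [12.7, 0.0, -4.0])
(-78.5, np.float64(-72.8), [11.4, 0.1, -2.1])
(-80.0, np.float64(-73.3), [15.2, -0.9, -5.0])
True [-73.33  -0.15  49.76] [15.22 -0.93 -4.96] [-0.61 -4.41  0.02] 43.2417
```

View pics/pull_side.png

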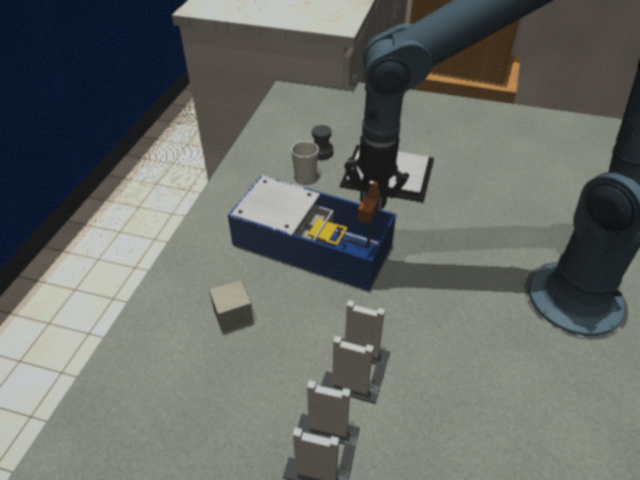

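View pics/pull_wrist.png

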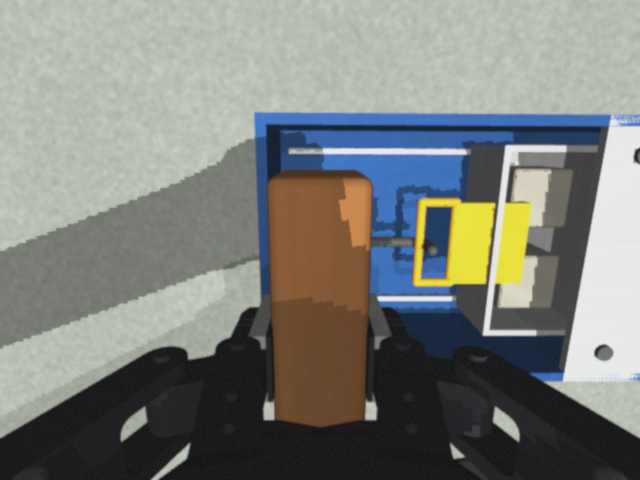

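```bash
python3 - <<'E'
from h import *
np.set_printoptions(precision=2,suppress=True)
movel(pos(-65,48),TQ,speed=.06);pause(.05)
f0=ftank();print("relax",cur(),f0)
P=camera_params("wrist");cv2.imwrite("pics/relax_wrist.png",read_camera("wrist")[:,:,::-1])
np.save("Prelax.npy",P,allow_pickle=True)
bad=False
for z in (42,36,30,24):
    movel(pos(-65,z),TQ,speed=.06); f=ftank()-f0
    if np.abs(f).max()>4: print("hit",z,f);bad=True;break
print(cur(),ftank()-f0)
if not bad:
    for y in (10,20,30,42):
        movel(pos(-65,23,y),TQ,speed=.08); f=ftank()-f0
        if np.abs(f).max()>4: print("hit",y,f);bad=True;break
print(bad,cur(),ftank()-f0,read_time_s())
cv2.imwrite("pics/out_wrist.png",read_camera("wrist")[:,:,::-1])
E
```

```text
relax [-67.82  -0.24  46.35] [-0.31  0.   -2.24]
[-65.45  -0.13  23.48] [0.7 0.3 1. ]
False [-65.04  42.28  23.06] [-0.56  0.17  0.42] 45.9667
```

View pics/relax_wrist.png

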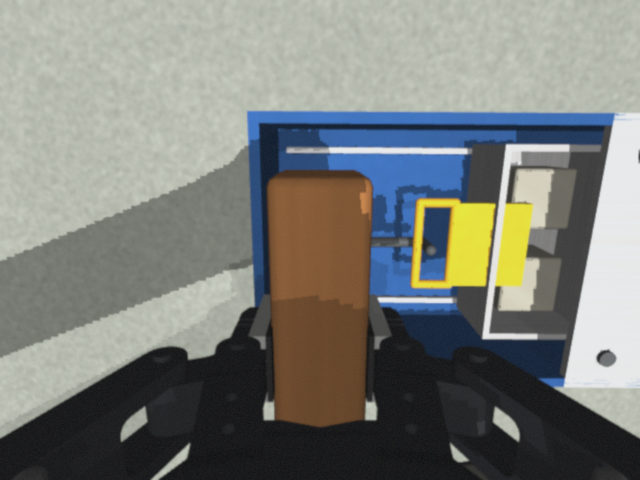

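View pics/out_wrist.png

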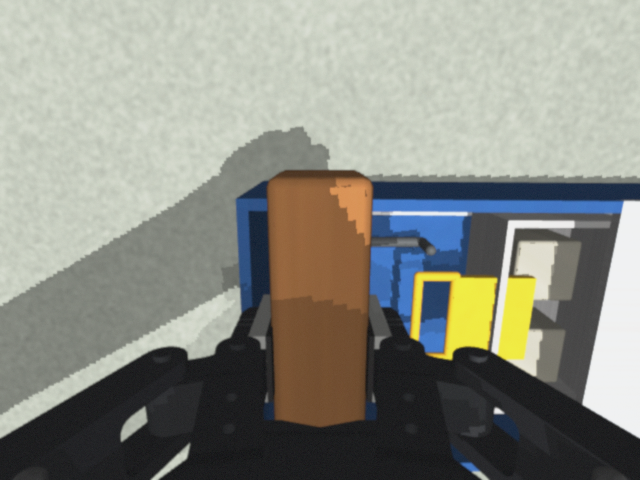

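```bash
python3 - <<'E'
from h import *
np.set_printoptions(precision=4,suppress=True)
movel(pos(-65,60,42),TQ,speed=.1)
print(ftank())
x,y,_=pos(-65,60,42)
movel((x,y,.38),TQ,speed=.25)
P=camera_params("wrist");cv2.imwrite("pics/chk_wrist.png",read_camera("wrist")[:,:,::-1]);np.save("Pchk.npy",P,allow_pickle=True)
yaw=np.radians(-2.6);q=quat(yaw)
move_ptp((.4292,.3065,.37),q);pause(.1)
cv2.imwrite("pics/r_side.png",read_camera("side")[:,:,::-1])
a=[(r["at"],r["confidence"]) for r in tip_of("side","hook_tip")]; print(a)
read_camera("top");b=[(r["at"],r["confidence"]) for r in tip_of("top","hook_tip")]; print(b)
e=np.array(read_eef_pos()); d=R.from_euler("z",yaw).apply([.072,0,-.148])
print("exp",e+d,proj(camera_params("side"),e+d),proj(camera_params("top"),e+d))
print(read_ft_force(),read_time_s())
E
```

```text
[ 0.0442  0.1626 -2.7102]
[([321.2, 288.5], 0.9), ([319.3, 151.0], 0.53), ([385.6, 165.9], 0.47)]
[([224.9, 258.4], 0.63), ([261.7, 202.1], 0.35)]
exp [0.502  0.302  0.2219] [321.0718 287.9331] [225.7856 258.1451]
[-0.1302 -0.3637 -2.5356] 48.7167
```

View pics/chk_wrist.png

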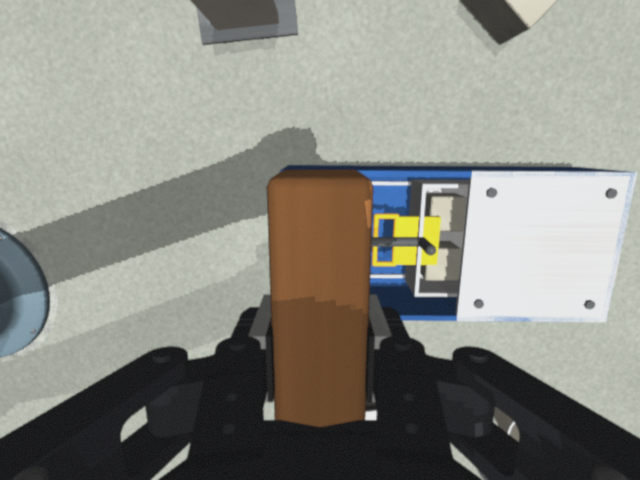

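View pics/r_side.png

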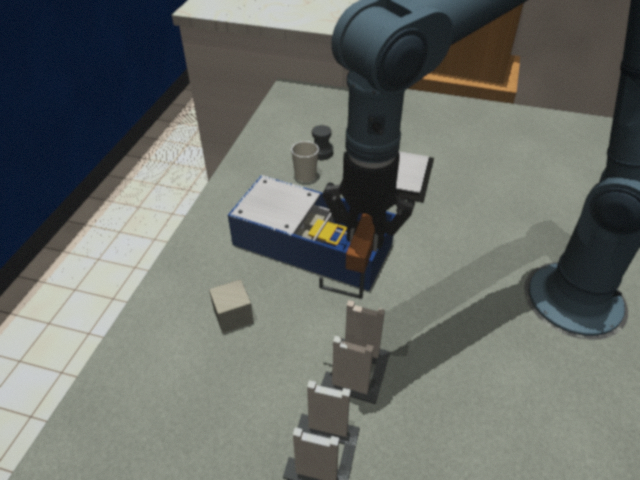

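```bash
python3 - <<'E'
from h import *
np.set_printoptions(precision=4,suppress=True)
for nm,pts in (("Pchk",[[422.5,184],[414,297]]),("Prelax",[[508,146],[484,338]])):
    P=np.load(nm+".npy",allow_pickle=True).item()
    print(nm,[ (onz(P,p,.068)[:2]-TC)@ux*1e3 for p in pts])
yaw=np.radians(-2.6);q=quat(yaw); x,y=.4293,.3068
movel((x,y,.21),q,speed=.25)
pause(.05);f0=np.array(read_ft_force())
movel((x,y,.168),q,speed=.08);print(read_ft_force(),read_eef_pos())
z=.168
while z>.156:
    z-=.001; movel((x,y,z),q,speed=.03); f=np.array(read_ft_force())
    if f[2]-f0[2]>2.5: break
pause(.1);print(z,read_ft_force()-f0,read_eef_pos(),read_time_s())
cv2.imwrite("pics/rk_side.png",read_camera("side")[:,:,::-1])
cv2.imwrite("pics/rk_wrist.png",read_camera("wrist")[:,:,::-1])
E
```

```text
Pchk [np.float64(-26.655382240861318), np.float64(-27.71331739332569)]
Prelax [np.float64(-25.163222977916625), np.float64(-25.859121921810498)]
[ 0.2743 -0.0747 -1.7051] [0.4291 0.307  0.1678]
0.16 [-1.7034 -2.432   5.8611] [0.4294 0.3069 0.1605] 52.3333
```

View pics/rk_side.png

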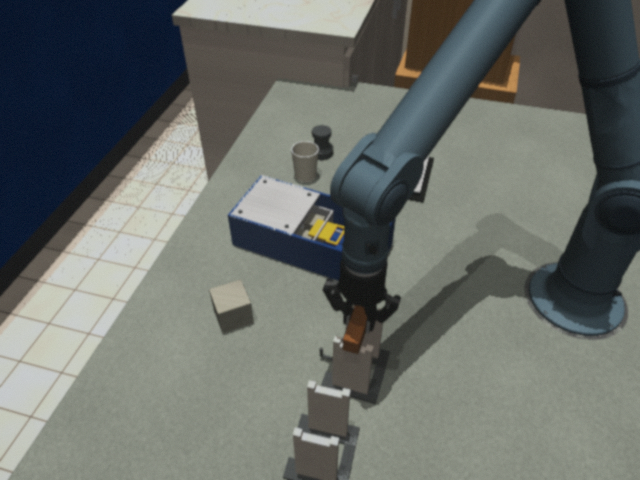

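View pics/rk_wrist.png

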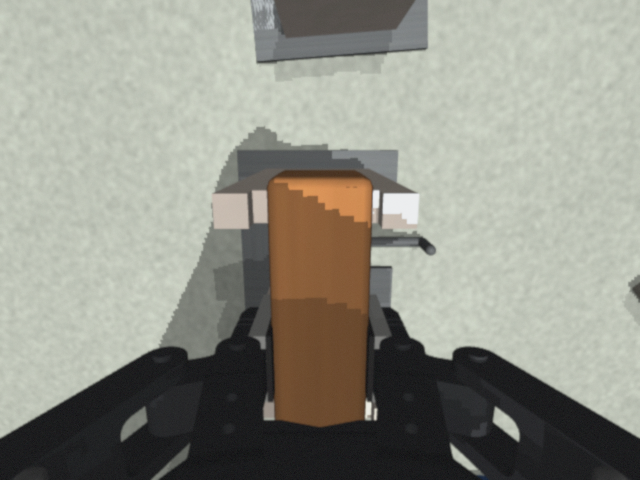

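```bash
python3 - <<'E'
from h import *
np.set_printoptions(precision=4,suppress=True)
q=quat(np.radians(-2.6)); x,y=.4293,.3068
move_gripper(.085)
pause(.1);print(read_finger_gap(),read_ft_force())
movel((x,y,.21),q,speed=.1)
movel((x,y,.40),q,speed=.25)
pause(.1);cv2.imwrite("pics/f_wrist.png",read_camera("wrist")[:,:,::-1])
cv2.imwrite("pics/f_side.png",read_camera("side")[:,:,::-1])
print(read_ft_force(),read_time_s())
E
```

```text
0.08486298255782833 [ 0.3611 -0.0353  0.1308]
[-0.6138 -0.8399 -0.2501] 54.8833
```

View pics/f_wrist.png

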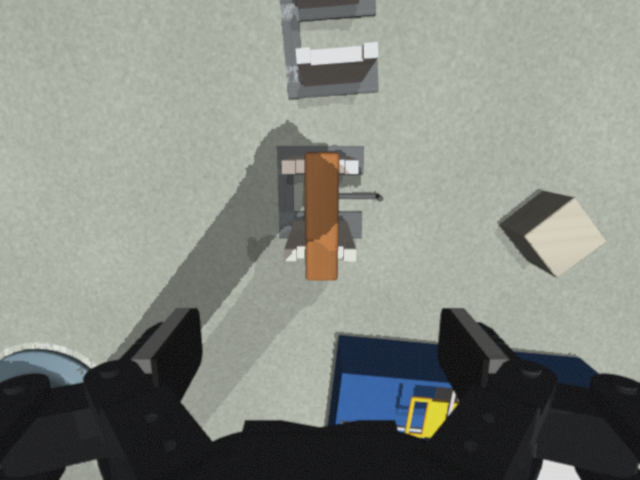

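View pics/f_side.png

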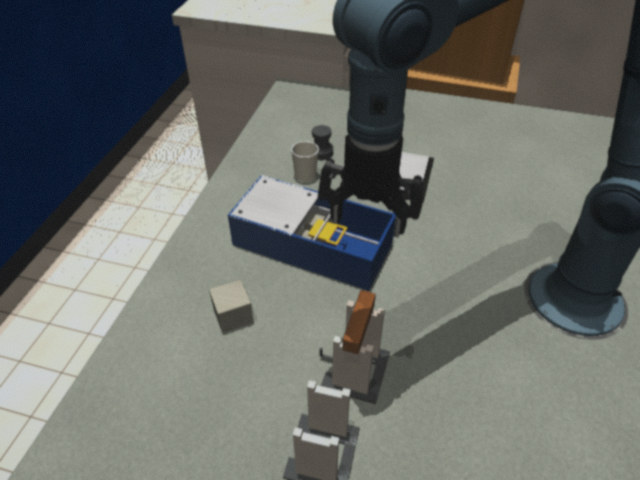

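The hook hangs in its rack between the lips (wrist view, around 322, 215). The tray is out in the tank (side view, 328, 230), and the cube, cup and load cell are where they started.

```bash
python3 -c "
from bench import *
sign_off(); print(read_time_s())"
```

```text
the job is handed in; nothing more can be done
the job is handed in; nothing more can be done
```

The whole job is done and handed in at about 55 s of the 72 s allowed.

- **Lid:** It lies flat, knob up, on the mat. The last wrist view put its centre at (0.483, -0.329) m, within about 1 mm of the mat's centre at (0.484, -0.330) m. I lowered it until the wrist felt contact before letting go.
- **Finding the eye:** The hook touched the drawbar's outer bar at about 4.6 N, with the tip at tank x ≈ 33 mm. I then took the tip under the bar and raised it through the hole without any contact.
- **Pulling the tray:** It moved against about 5–6 N of friction. The force rose only at the end, and I stopped at about 15 N. Pictures put the tray's front face at tank x of -25 to -28 mm, against the -26.5 mm expected at the stop. Only the hook touched the tray.
- **Hook:** It hangs in the rack it came from, the one farthest to the robot's right, at the same height and between the lips. The robot is clear of everything, with the gripper open.
- **Cube, cup and load cell:** They look unmoved in the side pictures; I did not measure them.

No check failed. The networks missed or misjudged a few points, such as the mat and one hook tip reading, so I used corners read from the pictures for those.

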